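Find and mark the rubbing spot under a throwing wheel's head

TASK

The unplugged throwing wheel scrapes once a turn, where a streak of dried clay stuck under its head drags over the orange latch tongue. Turn the head slowly with a light touch, feel for where it drags, and leave it standing still on the middle of the tight spot; then stand the green magnet flat on the head's rim straight above the tongue, to mark the place for when the head is lifted off for cleaning. Leave the other pottery things where they are.

Things in the scene. Friction and masses are not known exactly. Their poses are not given: they have to be found in the camera images.
- machine: Tabletop electric throwing wheel, grey box 230 x 230 mm on rubber feet, fixed to the table. Origin under its centre, on the table (z 0), on the vertical axis of the wheel. It carries the blue splash pan and the steel head. The orange latch lies towards its own +x. The black speed knob is on the side opposite the latch.
- pan: Blue splash pan fixed round the head, inner radius 130 mm, outer 136 mm, rim at height 170 mm (5 mm above the head). Origin and axes as the machine. Orange latch outside its wall, to 149 mm from the axis and 170 mm high; from it a springy orange tongue, 10 mm wide, reaches in under the head's rim, the only part the clay can touch.
- head: Level steel disc, 220 mm diameter, 6 mm thick, 1.8 kg; origin at the centre of its top face on the axis, height 165 mm, z up. Turns without end either way, stays where left. Somewhere under its rim, unseen, is a streak of dried clay 48 mm long, thinning to both ends. With the streak's middle within 15 mm of the tongue the head presses on it with 6 N or more: the tight spot.
- pin_a (a point): Centre of the top of one of two opposite brass bat pins on the head, to turn it by, all the way round: round, 10 mm in diameter, 16 mm high, 70 mm from the axis along the head's +x. Push it with closed fingers, or grip it with 30 N at most. Turn at about 0.5 rad/s (over 2.5 is too fast). Free turning takes 2 N sideways at a pin, pushing, and some 5 N more if gripped with a fixed heading.
- pin_b (a point): Centre of the top of the other bat pin, alike, along the head's -x. While the head moves with the streak on the tongue, a pin resists with 10 to 20 N; standing, the push fades. It resists more when climbing on to the streak than when leaving it: the streak's middle lies midway between where the drag rises turning one way and where it rises turning the other, up to 0.4 rad apart.
- tongue_mark (a point): Point on the level of the head's top face (height 165 mm), straight above the inner part of the tongue, 98 mm from the axis, 12 mm inside the head's edge. Fixed to the pan. The magnet's centre belongs here.
- magnet: Green round marker magnet, 24 mm diameter, 14 mm high, 40 g, standing flat on the table; origin at the centre of its underside. Its pull is too weak to feel.
- mug: Blue glazed mug, 82 mm across, 92 mm high, bystander; origin under its centre.
- bowl: White bowl, 124 mm across, 55 mm high, bystander; origin under its centre.
- modelling_tool: Modelling spatula, 190 mm long, lying flat, bystander; origin under its middle.
- glaze_jar: Brown glaze jar with black cap, 72 mm across, 85 mm high, bystander; origin under its centre.

How it is judged:
By the outcome, as a careful person would: the job done as asked, in the order asked, and still so for the second after the job is handed in, with the robot touching nothing.
It also fails if it takes over 72 s, if anything falls off the work surface, if the arm or the gripper's body presses on something with over 40 N, if the wrist force passes 120 N, or if a joint passes its speed limit or range.

ROBOT

A 6-joint arm with a two-finger parallel gripper is mounted at the origin on the work surface. World frame = base frame: x ahead of the robot, y to its left, z up, the work surface at z = 0. Lengths are in m, angles in rad, forces in N, time in s.
With the tool pointing down it reaches from about 0.425 to 1.125 m from the base axis. Payload 14.9 kg.
Tool frame: the origin (TCP) lies midway between the tips of the shut fingers; the grasp point (between the pads) lies 19 mm behind it; z points along the fingers, y is the line along which they close (so a half turn about z gives the same grasp; the last joint's range is limited). The gripper opens to 91 mm and grips with 3 to 60 N. Pads are 32 mm wide; open, the fingers measure 118 mm over their backs; the gripper's body (76 mm by 178 mm) begins 60 mm behind the grasp point.
Start: joints at [1.108, 0.379, 1.734, -0, 1.028, -0.033], TCP at [0.292, 0.636, 0.214] pointing down, gripper open.
Joint ranges: [-2.77, 2.77], [-0.74, 2.19], [0, 2.66], [-1.06, 4.2], [0.31, 2.87], [-3.08, 3.08]. Speed limits (rad/s): [1.89, 1.89, 2.39, 3.14, 3.14, 3.14].

INTERFACE

Orientations are given as a unit quaternion [x, y, z, w].
In Python, from bench import readout, optics, bot, finder gives the robot as it stands.
- The arm moves only by the tool apply_moves, never from a script. Its argument "plan" is a list of rows, each an object with "delta_pos": the shift along the tool's x, y, z in mm, a list of three; "twist": the turn about the tool's z in rad. A call has 1 to 5 rows; each row is the pose to reach, as a shift and turn from the pose commanded when the call began, along the tool's axes at that moment; what a row does not reach only later rows make up. A row lasts 1/8 s, in which the tool goes at most 62.5 mm and 10.7 degrees, less where a joint would pass 70% of its speed; a pose out of reach is approached as far as the arm can. A call with a gripper value outside its range is refused whole. "gripper" is the opening, from -1 (shut) to 1 (fully open), so that 0 is half open, set as the call begins (left out, the last holds). The fingers move at their own pace and stop on an object; "grip_force" is the grip in N (left out, the last holds). Time passes only in rows, so rows that repeat a pose let the fingers close. It gives the time, the measured TCP pose, the force, the opening and the grip force at its end, in the units of the state.
- readout.read_state(): the state, without advancing time (a new reading comes with each control period).
- optics.capture(name): name is "side" or "top" or "wrist"; returns a dict with "pixels" (420x560x3 uint8, red, green, blue), "fx", "fy", "cx", "cy" (pixels), "cam_to_world" (4x4, takes a point from camera to world coordinates). Camera axes: x right, y down, z forward; pixel columns grow to the right and rows downward; lengths in m; the calibration is good to about 2 mm. A picture is of the moment at which its call begins. There is no depth.
- bot.sign_off(): hands the job in; it is judged then, once.
Trained networks look in a picture, given as the dict that the camera call returned (one of the last four; its "shot" number tells which), for a name from the list of things; names that differ only in an ending like _2 or _b are one class to them, and where a whole thing is asked for, a point or a joint stands for the part that bears it (a point fixed in the world has none). Each returns a list of dicts, best first, with "score" (0 to 1); they miss things now and then, are a little off and sometimes report something else, mostly with a low value. They report only what shows in the picture. A call takes as long as a camera call.
- finder.recognise(picture, target): "position" ([x, y, z] in m, in world coordinates, good to about 4 mm: the middle of the surface that is visible of it).
- finder.trace(picture, target): "pixels" (420x560 bool, what is visible of it).
- finder.landmark_of(picture, target): "position" ([x, y, z] in m, in world coordinates, good to about 4 mm: a listed point, or the origin of a listed thing).
The state is a dict: "clock": time; "qpos": joint angles; "qd": joint speeds; "joint_efforts": joint torques, N m; "ee_pos": TCP position; "orientation": TCP orientation; "force": force on the tool from outside, world axes, zero at the start; "moment": the same for the moment, N m; "finger_gap": finger opening in m; "grasp_force": force on a finger pad.
Only numpy, scipy, OpenCV 4.12 (cv2) and the standard library are available. Lean on these libraries where they do the work, as an engineer would, in place of code of your own. Each camera call takes 0.05 s, during which the arm holds its last target. There are 200 camera calls.

## Working session

There is one attempt and no reset: what is moved stays moved. The work goes in short steps, Python scripts to look and compute and a tool call to move; the robot and the scene stay as the last step left them, time stands still between calls to the robot, and variables do not carry over. Pictures are saved under pics/ and viewed, at most 10 in all, crops included, and the job is handed in when it is done.

Besides the shell and the picture viewer there is one more tool, called after "Call:" by a JSON object that holds its "api" and its "payload", one argument or row to a line. apply_moves: Moves the arm, as the interface text tells. Its arguments: {"type":"object","properties":{"plan":{"type":"array"},"gripper":{"type":"number"},"grip_force":{"type":"number"}},"required":["plan"]}

```bash
mkdir -p pics
cat > h.py <<'E'
import numpy as np, cv2
from bench import readout, optics, bot, finder
E
python3 - <<'E'
from h import *
s=readout.read_state(); print(s)
P={}
for n in ("side","top"):
    p=optics.capture(n); P[n]=p
    cv2.imwrite(f"pics/{n}0.png",p["pixels"][:,:,::-1])
    for t in ("machine","pan","head","pin_a","tongue_mark","magnet","mug","bowl","modelling_tool","glaze_jar"):
        r=finder.landmark_of(p,t); print(n,t,[(np.round(a["position"],3).tolist(),round(a["score"],2)) for a in r[:3]])
E
python3 -c "
import cv2,numpy as np
a=cv2.imread('pics/side0.png');b=cv2.imread('pics/top0.png');cv2.imwrite('pics/both.png',cv2.resize(np.vstack([a,b]),(400,600)))"
```

```text
{'clock': 0.0, 'qpos': array([ 1.10773620e+00,  3.79399519e-01,  1.73475461e+00, -1.72047613e-07,
        1.02851107e+00, -3.33257678e-02]), 'qd': array([-0.00079415,  0.0003726 ,  0.00156909, -0.00015235,  0.00198968,
       -0.00072725]), 'joint_efforts': array([-7.11673347e-04, -7.63744283e+01, -4.34365904e+01,  6.49911398e-02,
        4.25478956e-02, -1.20117243e-04]), 'ee_pos': array([0.29149056, 0.63599996, 0.21330754]), 'orientation': array([ 2.13217590e-01,  9.77004591e-01, -5.19858725e-04, -1.31665538e-04]), 'force': array([0.2829247 , 0.25838004, 0.29216126]), 'moment': array([-0.01204664, -0.00976695,  0.01001684]), 'grasp_force': 0.0, 'finger_gap': 0.09087394662131096}
side machine [([0.529, -0.01, 0.0], 0.88)]
side pan [([0.531, -0.011, 0.0], 0.55)]
side head [([0.528, -0.012, 0.165], 0.63)]
side pin_a [([0.593, -0.032, 0.182], 0.9), ([0.463, 0.007, 0.178], 0.78), ([0.439, 0.316, 0.002], 0.52)]
side tongue_mark [([0.621, 0.006, 0.16], 0.58)]
side magnet [([0.44, 0.319, 0.0], 0.48)]
side mug [([0.427, -0.349, -0.001], 0.82), ([0.524, -0.012, 0.163], 0.67)]
side bowl [([0.694, -0.364, 0.0], 0.96)]
side modelling_tool [([0.706, 0.327, 0.001], 0.97)]
side glaze_jar [([0.802, 0.082, 0.002], 0.72)]
top machine [([0.463, 0.008, 0.177], 0.21)]
top pan [([0.529, -0.012, 0.167], 0.67)]
top head [([0.528, -0.014, 0.163], 0.81)]
top pin_a [([0.595, -0.032, 0.181], 0.79), ([0.461, 0.008, 0.18], 0.78)]
top tongue_mark [([0.626, 0.007, 0.165], 0.96)]
top magnet [([0.441, 0.32, -0.002], 0.38)]
top mug [([0.436, -0.346, 0.002], 0.69), ([0.437, 0.318, -0.0], 0.63)]
top bowl [([0.697, -0.368, 0.002], 0.74)]
top modelling_tool [([0.708, 0.331, 0.003], 0.81)]
top glaze_jar [([0.803, 0.086, 0.0], 0.93)]
```

View pics/top0.png

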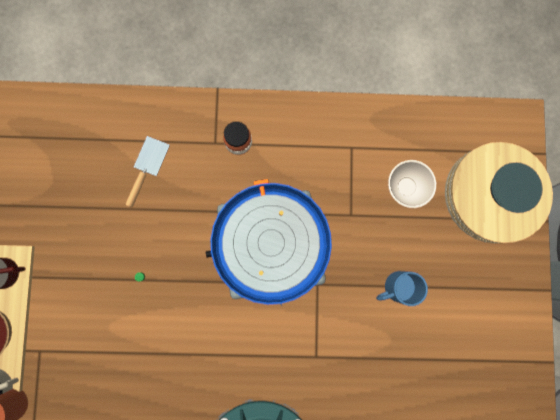

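View pics/side0.png

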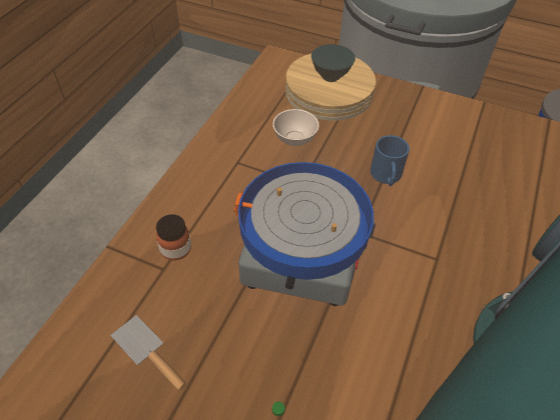

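The pictures show the wheel at about (270,243) in the top view, with the orange tongue at (262,190). The pins are at (281,213) and (262,273), and the magnet is at (139,277). This matches the networks, so I'm setting out to above the far pin.

Call:
{"api": "apply_moves", "payload": {
  "plan": [
    {"delta_pos":[-45,-40,-8]},
    {"delta_pos":[-90,-80,-16]},
    {"delta_pos":[-135,-120,-24]},
    {"delta_pos":[-180,-160,-32]},
    {"delta_pos":[-225,-200,-40]}
  ],
  "gripper": -0.45,
  "grip_force": 10
}}

```text
schema error: expected keys delta_pos, twist
```

Call:
{"api": "apply_moves", "payload": {
  "plan": [
    {"delta_pos":[-45,-40,0]},
    {"delta_pos":[-90,-80,0]},
    {"delta_pos":[-135,-120,0]},
    {"delta_pos":[-180,-160,0]},
    {"delta_pos":[-225,-200,0]}
  ]
}}

```text
schema error: expected keys delta_pos, twist
```

Call:
{"api": "apply_moves", "payload": {
  "plan": [
    {"delta_pos":[-45,-40,0],"twist":-0.08},
    {"delta_pos":[-90,-80,0],"twist":-0.15},
    {"delta_pos":[-104,-81,0],"twist":-0.15},
    {"delta_pos":[-104,-81,0],"twist":-0.15}
  ]
}}

```text
clock: 1.6
ee_pos: [0.3533, 0.5195, 0.2143]
orientation: [0.14, 0.99, 0.0, 0.0]
force: [0.2, 0.9, 0.4]
finger_gap: 0.0912
grasp_force: 0.0
```

Run:
```python
from h import *
s=readout.read_state(); print(s["clock"],s["ee_pos"],s["qpos"],s["force"],s["finger_gap"])
p=optics.capture("wrist"); cv2.imwrite("pics/w1.png",p["pixels"][:,:,::-1])
for t in ("head","pin_a","tongue_mark"):
    print(t,[(np.round(a["position"],4).tolist(),round(a["score"],2)) for a in finder.landmark_of(p,t)[:3]])
```

```text
1.6 [0.35326094 0.51951178 0.21430819] [ 9.36475881e-01  2.67565168e-01  1.88457881e+00  1.59005329e-04
  9.88609754e-01 -3.52647085e-01] [0.22056997 0.88011972 0.35500011] 0.09118886428971926
head []
pin_a []
tongue_mark []
```

View pics/w1.png

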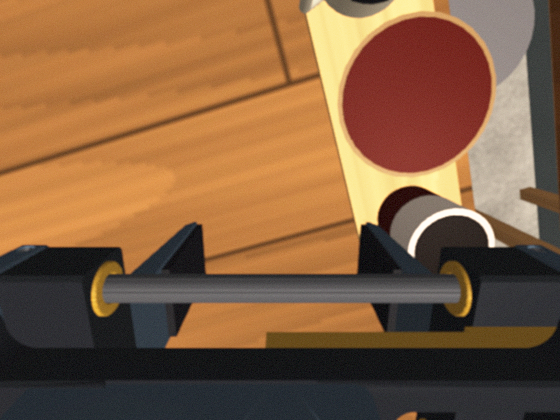

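The move rows need a twist field. The wrist view here shows only the shelf, so I'm continuing to the pin.

Call:
{"api": "apply_moves", "payload": {
  "plan": [
    {"delta_pos":[-38,-46,-8],"twist":0},
    {"delta_pos":[-77,-92,-16],"twist":0},
    {"delta_pos":[-115,-138,-24],"twist":0},
    {"delta_pos":[-154,-184,-32],"twist":0},
    {"delta_pos":[-192,-231,-40],"twist":0}
  ],
  "gripper": -0.45,
  "grip_force": 10
}}

```text
clock: 2.42
ee_pos: [0.4737, 0.2435, 0.2544]
orientation: [0.139, 0.99, 0.0, 0.0]
force: [0.2, 0.5, 0.3]
finger_gap: 0.0441
grasp_force: 0.0
```

Call:
{"api": "apply_moves", "payload": {
  "plan": [
    {"delta_pos":[-38,-46,0],"twist":0},
    {"delta_pos":[-77,-92,0],"twist":0},
    {"delta_pos":[-115,-138,0],"twist":0},
    {"delta_pos":[-154,-184,0],"twist":0},
    {"delta_pos":[-193,-232,0],"twist":0}
  ]
}}

```text
clock: 3.05
ee_pos: [0.5956, -0.033, 0.254]
orientation: [0.139, 0.99, 0.0, 0.0]
force: [0.4, 1.3, -0.4]
finger_gap: 0.0252
grasp_force: 0.0
```

Call:
{"api": "apply_moves", "payload": {
  "plan": [
    {"delta_pos":[0,0,0],"twist":0}
  ]
}}

```text
clock: 3.18
ee_pos: [0.5961, -0.0343, 0.2538]
orientation: [0.141, 0.99, -0.0, 0.0]
force: [0.1, 0.7, -0.2]
finger_gap: 0.025
grasp_force: 0.0
```

Run:
```python
from h import *
s=readout.read_state(); print(s["clock"],s["ee_pos"],s["qpos"],s["force"],s["finger_gap"])
p=optics.capture("wrist"); cv2.imwrite("pics/w2.png",p["pixels"][:,:,::-1])
for t in ("head","pin_a","tongue_mark"):
    print(t,[(np.round(a["position"],4).tolist(),round(a["score"],2)) for a in finder.landmark_of(p,t)[:3]])
```

```text
3.175 [ 0.59610559 -0.034342    0.25378802] [-9.64714378e-02  1.72464865e-01  1.92267759e+00 -2.76466234e-04
  1.04615942e+00 -1.38446036e+00] [ 0.13151116  0.73462197 -0.22266348] 0.02497173389630554
head [([0.5243, -0.0111, 0.1644], 0.7), ([0.6963, -0.3668, -0.0013], 0.52)]
pin_a [([0.4619, 0.0122, 0.1829], 0.95), ([0.5938, -0.0345, 0.1775], 0.72)]
tongue_mark [([0.6282, 0.0038, 0.1666], 0.89)]
```

View pics/w2.png

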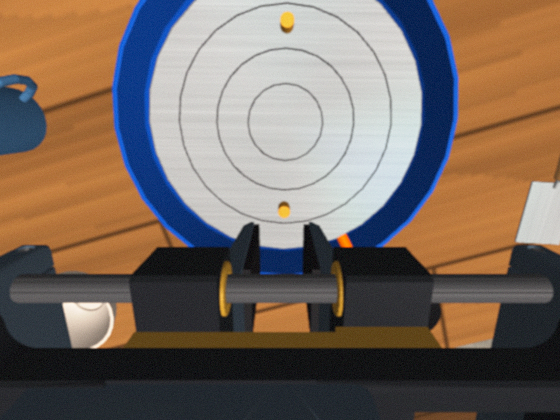

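The pin sits at (284,210), in line between the fingers and with the other pin at (287,20). I'll lower and grip it lightly.

Call:
{"api": "apply_moves", "payload": {
  "plan": [
    {"delta_pos":[2,1,30],"twist":0},
    {"delta_pos":[2,1,60],"twist":0.015},
    {"delta_pos":[2,1,80],"twist":0.03},
    {"delta_pos":[2,1,85],"twist":0.03}
  ]
}}

```text
clock: 3.88
ee_pos: [0.5925, -0.0296, 0.168]
orientation: [0.154, 0.988, -0.0, -0.001]
force: [-0.0, -0.4, -0.2]
finger_gap: 0.0254
grasp_force: 0.0
```

Call:
{"api": "apply_moves", "payload": {
  "plan": [
    {"delta_pos":[0,0,0],"twist":0},
    {"delta_pos":[0,0,0],"twist":0}
  ],
  "gripper": -1,
  "grip_force": 20
}}

```text
clock: 4.12
ee_pos: [0.5936, -0.0305, 0.1699]
orientation: [0.154, 0.988, -0.0, 0.001]
force: [-0.2, 3.0, -0.7]
finger_gap: 0.0088
grasp_force: 20.0
```

Call:
{"api": "apply_moves", "payload": {
  "plan": [
    {"delta_pos":[0,0,0],"twist":0}
  ]
}}

```text
clock: 4.25
ee_pos: [0.5936, -0.0304, 0.1698]
orientation: [0.154, 0.988, 0.0, 0.001]
force: [-0.6, -0.0, 3.3]
finger_gap: 0.0091
grasp_force: 20.0
```

Call:
{"api": "apply_moves", "payload": {
  "plan": [
    {"delta_pos":[0.1,-4.4,0],"twist":0.0625},
    {"delta_pos":[0.5,-8.7,0],"twist":0.125},
    {"delta_pos":[1.2,-13,0],"twist":0.1875},
    {"delta_pos":[2.2,-17.3,0],"twist":0.25}
  ]
}}

```text
clock: 4.75
ee_pos: [0.5865, -0.0464, 0.1699]
orientation: [0.277, 0.961, 0.0, 0.001]
force: [3.1, 0.4, 1.2]
finger_gap: 0.009
grasp_force: 20.0
```

Call:
{"api": "apply_moves", "payload": {
  "plan": [
    {"delta_pos":[0.1,-4.4,0],"twist":0.0625},
    {"delta_pos":[0.5,-8.7,0],"twist":0.125},
    {"delta_pos":[1.2,-13,0],"twist":0.1875},
    {"delta_pos":[2.2,-17.3,0],"twist":0.25}
  ]
}}

```text
clock: 5.25
ee_pos: [0.5757, -0.06, 0.1699]
orientation: [0.395, 0.919, 0.0, 0.001]
force: [3.6, -0.4, 1.4]
finger_gap: 0.0089
grasp_force: 20.0
```

```bash
cat >> h.py <<'E'
C=np.array([0.5275,-0.012])
def st():
    s=readout.read_state(); p=s["ee_pos"][:2]-C; th=np.arctan2(p[1],p[0]); t=np.array([-np.sin(th),np.cos(th)])
    q=s["orientation"]; psi=2*np.arctan2(q[1],q[0])
    print("t",s["clock"],"th",round(th,3),"psi",round(psi,3),"r",round(np.hypot(*p),4),"z",s["ee_pos"][2],"Ft",s["force"][:2]@t,"Fr",s["force"][:2]@p/np.hypot(*p),"Fz",s["force"][2],"Mz",s["moment"][2],"gap",s["finger_gap"],"q",s["qpos"].round(2))
E
python3 -c "from h import *; st()"
```

```text
t 5.25 th -0.784 psi 2.33 r 0.068 z 0.16991627129194592 Ft 2.208776792242685 Fr 2.830986464652401 Fz 1.4461657339335958 Mz -0.05903184117138065 gap 0.00889204250657968 q [-0.14  0.25  2.01  0.    0.88 -0.9 ]
```

Call:
{"api": "apply_moves", "payload": {
  "plan": [
    {"delta_pos":[0.1,-4.4,0],"twist":0.0625},
    {"delta_pos":[0.5,-8.7,0],"twist":0.125},
    {"delta_pos":[1.2,-13,0],"twist":0.1875},
    {"delta_pos":[2.2,-17.3,0],"twist":0.25}
  ]
}}

```text
clock: 5.75
ee_pos: [0.5616, -0.0704, 0.1699]
orientation: [0.506, 0.862, 0.001, 0.001]
force: [4.2, 0.4, 0.1]
finger_gap: 0.0088
grasp_force: 20.0
```

Call:
{"api": "apply_moves", "payload": {
  "plan": [
    {"delta_pos":[0.1,-4.4,0],"twist":0.0625},
    {"delta_pos":[0.5,-8.7,0],"twist":0.125},
    {"delta_pos":[1.2,-13,0],"twist":0.1875},
    {"delta_pos":[2.2,-17.3,0],"twist":0.25}
  ]
}}

```text
clock: 6.25
ee_pos: [0.5453, -0.0769, 0.1699]
orientation: [0.61, 0.792, 0.001, 0.001]
force: [3.6, 1.0, 2.4]
finger_gap: 0.0091
grasp_force: 20.0
```

Call:
{"api": "apply_moves", "payload": {
  "plan": [
    {"delta_pos":[0.1,-4.4,0],"twist":0.0625},
    {"delta_pos":[0.5,-8.7,0],"twist":0.125},
    {"delta_pos":[1.2,-13,0],"twist":0.1875},
    {"delta_pos":[2.2,-17.3,0],"twist":0.25}
  ]
}}

```text
clock: 6.75
ee_pos: [0.5288, -0.0789, 0.17]
orientation: [0.704, 0.71, 0.002, 0.002]
force: [9.2, 5.1, -2.4]
finger_gap: 0.009
grasp_force: 20.0
```

Call:
{"api": "apply_moves", "payload": {
  "plan": [
    {"delta_pos":[0.1,-4.4,0],"twist":0.0625},
    {"delta_pos":[0.5,-8.7,0],"twist":0.125},
    {"delta_pos":[1.2,-13,0],"twist":0.1875},
    {"delta_pos":[2.2,-17.3,0],"twist":0.25}
  ]
}}

```text
clock: 7.25
ee_pos: [0.5111, -0.0766, 0.1699]
orientation: [0.787, 0.617, 0.002, 0.001]
force: [6.6, 8.0, 0.6]
finger_gap: 0.0089
grasp_force: 20.0
```

```bash
python3 -c "from h import *; st()"
```

```text
t 7.25 th -1.82 psi 1.329 r 0.0666 z 0.16992200594877516 Ft 4.389072263904082 Fr -9.3806504050105 Fz 0.6440645644609884 Mz -0.08221944192802183 gap 0.008904616452180695 q [-0.19  0.15  2.13  0.    0.86  0.05]
```

Call:
{"api": "apply_moves", "payload": {
  "plan": [
    {"delta_pos":[1.1,-4.4,0],"twist":0.0625},
    {"delta_pos":[2.5,-8.7,0],"twist":0.125}
  ]
}}

```text
clock: 7.5
ee_pos: [0.5027, -0.0733, 0.1699]
orientation: [0.824, 0.567, 0.0, 0.001]
force: [-1.7, -12.2, 3.9]
finger_gap: 0.0089
grasp_force: 20.0
```

Call:
{"api": "apply_moves", "payload": {
  "plan": [
    {"delta_pos":[0.1,-4.4,0],"twist":0.0625},
    {"delta_pos":[0.5,-8.7,0],"twist":0.125}
  ]
}}

```text
clock: 7.75
ee_pos: [0.4948, -0.0695, 0.1699]
orientation: [0.858, 0.514, 0.001, 0.001]
force: [2.5, -4.1, 2.5]
finger_gap: 0.0089
grasp_force: 20.0
```

Call:
{"api": "apply_moves", "payload": {
  "plan": [
    {"delta_pos":[0.1,-4.4,0],"twist":0.0625},
    {"delta_pos":[0.5,-8.7,0],"twist":0.125}
  ]
}}

```text
clock: 8.0
ee_pos: [0.4876, -0.0646, 0.17]
orientation: [0.888, 0.459, 0.001, 0.001]
force: [4.6, -0.6, 0.8]
finger_gap: 0.0086
grasp_force: 20.0
```

```bash
python3 -c "from h import *; st()"
```

```text
t 8.0 th -2.219 psi 0.954 r 0.066 z 0.1699593483137792 Ft 4.030269704019889 Fr -2.3295866154691813 Fz 0.8002756062707688 Mz -0.0901047660355192 gap 0.008643340075256568 q [-0.18  0.11  2.17 -0.    0.85  0.44]
```

Call:
{"api": "apply_moves", "payload": {
  "plan": [
    {"delta_pos":[0.1,4.4,0],"twist":-0.0625},
    {"delta_pos":[0.5,8.7,0],"twist":-0.125},
    {"delta_pos":[1.2,13,0],"twist":-0.1875},
    {"delta_pos":[2.2,17.3,0],"twist":-0.25}
  ]
}}

```text
clock: 8.5
ee_pos: [0.5024, -0.0732, 0.1699]
orientation: [0.823, 0.568, -0.0, 0.001]
force: [-3.6, -6.2, 7.6]
finger_gap: 0.0091
grasp_force: 20.0
```

Call:
{"api": "apply_moves", "payload": {
  "plan": [
    {"delta_pos":[0.1,4.4,0],"twist":-0.0625},
    {"delta_pos":[0.5,8.7,0],"twist":-0.125}
  ]
}}

```text
clock: 8.75
ee_pos: [0.5106, -0.0761, 0.1698]
orientation: [0.786, 0.619, -0.0, 0.001]
force: [-5.2, -9.2, 6.9]
finger_gap: 0.0087
grasp_force: 20.0
```

Call:
{"api": "apply_moves", "payload": {
  "plan": [
    {"delta_pos":[0.1,4.4,0],"twist":-0.0625},
    {"delta_pos":[0.5,8.7,0],"twist":-0.125}
  ]
}}

```text
clock: 9.0
ee_pos: [0.5184, -0.0776, 0.1697]
orientation: [0.745, 0.667, -0.001, 0.0]
force: [-11.2, -8.7, 13.3]
finger_gap: 0.0091
grasp_force: 20.0
```

Call:
{"api": "apply_moves", "payload": {
  "plan": [
    {"delta_pos":[0.1,4.4,0],"twist":-0.0625},
    {"delta_pos":[0.5,8.7,0],"twist":-0.125}
  ]
}}

```text
clock: 9.25
ee_pos: [0.5273, -0.0784, 0.1698]
orientation: [0.702, 0.712, -0.001, 0.0]
force: [-9.1, -12.4, 10.3]
finger_gap: 0.0088
grasp_force: 20.0
```

Call:
{"api": "apply_moves", "payload": {
  "plan": [
    {"delta_pos":[0.1,4.4,0],"twist":-0.0625},
    {"delta_pos":[0.5,8.7,0],"twist":-0.125}
  ]
}}

```text
clock: 9.5
ee_pos: [0.5366, -0.078, 0.1698]
orientation: [0.656, 0.754, -0.001, 0.001]
force: [-2.6, -13.0, 5.1]
finger_gap: 0.009
grasp_force: 20.0
```

Call:
{"api": "apply_moves", "payload": {
  "plan": [
    {"delta_pos":[0.1,4.4,0],"twist":-0.0625},
    {"delta_pos":[0.5,8.7,0],"twist":-0.125}
  ]
}}

```text
clock: 9.75
ee_pos: [0.5456, -0.0763, 0.1699]
orientation: [0.608, 0.794, -0.0, 0.002]
force: [0.3, -12.5, 1.8]
finger_gap: 0.009
grasp_force: 20.0
```

Call:
{"api": "apply_moves", "payload": {
  "plan": [
    {"delta_pos":[0.1,4.4,0],"twist":-0.0625},
    {"delta_pos":[0.5,8.7,0],"twist":-0.125}
  ]
}}

```text
clock: 10.0
ee_pos: [0.5541, -0.0736, 0.1699]
orientation: [0.557, 0.83, -0.0, 0.002]
force: [1.5, -12.1, -0.2]
finger_gap: 0.0091
grasp_force: 20.0
```

```bash
python3 -c "from h import *; st()"
```

```text
t 10.0 th -1.163 psi 1.959 r 0.0671 z 0.169896603374372 Ft -3.4377161054064005 Fr 11.734481009547885 Fz -0.18863546660061403 Mz -0.009727813637652974 gap 0.009123894919550849 q [-0.17  0.22  2.04 -0.    0.88 -0.56]
```

A repeatable drag shows near psi ≈ 1.5. I'll take a fine pass turning clockwise.

Call:
{"api": "apply_moves", "payload": {
  "plan": [
    {"delta_pos":[-1.3,-4.4,0],"twist":0.0625},
    {"delta_pos":[-0.9,-8.7,0],"twist":0.125}
  ]
}}

```text
clock: 10.25
ee_pos: [0.5461, -0.0765, 0.1699]
orientation: [0.61, 0.792, 0.001, 0.001]
force: [2.1, 1.8, 3.7]
finger_gap: 0.0087
grasp_force: 20.0
```

Call:
{"api": "apply_moves", "payload": {
  "plan": [
    {"delta_pos":[0.1,-4.4,0],"twist":0.0625}
  ]
}}

```text
clock: 10.38
ee_pos: [0.5417, -0.0774, 0.1698]
orientation: [0.634, 0.773, 0.001, 0.001]
force: [2.1, 2.9, 3.9]
finger_gap: 0.0088
grasp_force: 20.0
```

Call:
{"api": "apply_moves", "payload": {
  "plan": [
    {"delta_pos":[0.1,-4.4,0],"twist":0.0625}
  ]
}}

```text
clock: 10.5
ee_pos: [0.5376, -0.0781, 0.1699]
orientation: [0.658, 0.753, 0.001, 0.001]
force: [4.7, 4.7, 0.5]
finger_gap: 0.0091
grasp_force: 20.0
```

Call:
{"api": "apply_moves", "payload": {
  "plan": [
    {"delta_pos":[0.1,-4.4,0],"twist":0.0625}
  ]
}}

```text
clock: 10.62
ee_pos: [0.5337, -0.0786, 0.1699]
orientation: [0.682, 0.732, 0.001, 0.001]
force: [10.0, 5.6, -1.9]
finger_gap: 0.0089
grasp_force: 20.0
```

Call:
{"api": "apply_moves", "payload": {
  "plan": [
    {"delta_pos":[0.1,-4.4,0],"twist":0.0625}
  ]
}}

```text
clock: 10.75
ee_pos: [0.5294, -0.0787, 0.1699]
orientation: [0.704, 0.71, 0.001, 0.001]
force: [8.1, 6.0, -1.3]
finger_gap: 0.0088
grasp_force: 20.0
```

Call:
{"api": "apply_moves", "payload": {
  "plan": [
    {"delta_pos":[0.1,-4.4,0],"twist":0.0625}
  ]
}}

```text
clock: 10.88
ee_pos: [0.525, -0.0786, 0.17]
orientation: [0.726, 0.688, 0.002, 0.001]
force: [9.2, 6.7, -1.6]
finger_gap: 0.0088
grasp_force: 20.0
```

Call:
{"api": "apply_moves", "payload": {
  "plan": [
    {"delta_pos":[0.1,-4.4,0],"twist":0.0625}
  ]
}}

```text
clock: 11.0
ee_pos: [0.5207, -0.0782, 0.1699]
orientation: [0.747, 0.665, 0.002, 0.001]
force: [8.9, 6.2, -3.0]
finger_gap: 0.0088
grasp_force: 20.0
```

Call:
{"api": "apply_moves", "payload": {
  "plan": [
    {"delta_pos":[0.1,-4.4,0],"twist":0.0625}
  ]
}}

```text
clock: 11.12
ee_pos: [0.5161, -0.0775, 0.1699]
orientation: [0.768, 0.641, 0.002, 0.001]
force: [6.0, 7.6, -0.2]
finger_gap: 0.0088
grasp_force: 20.0
```

Call:
{"api": "apply_moves", "payload": {
  "plan": [
    {"delta_pos":[0.1,-4.4,0],"twist":0.0625}
  ]
}}

```text
clock: 11.25
ee_pos: [0.5116, -0.0765, 0.1699]
orientation: [0.787, 0.617, 0.001, 0.001]
force: [4.9, 9.5, 2.3]
finger_gap: 0.0089
grasp_force: 20.0
```

Call:
{"api": "apply_moves", "payload": {
  "plan": [
    {"delta_pos":[0.1,-4.4,0],"twist":0.0625}
  ]
}}

```text
clock: 11.38
ee_pos: [0.5073, -0.0753, 0.1699]
orientation: [0.806, 0.592, 0.002, 0.0]
force: [6.9, 12.0, 0.7]
finger_gap: 0.0089
grasp_force: 20.0
```

```bash
python3 -c "from h import *; st()"
```

```text
t 11.375 th -1.879 psi 1.267 r 0.0664 z 0.1699018047856103 Ft 2.8804381678229447 Fr -13.536095629079378 Fz 0.6550939962482858 Mz -0.051606122652459036 gap 0.008919539401355822 q [-0.19  0.15  2.13  0.    0.86  0.11]
```

Call:
{"api": "apply_moves", "payload": {
  "plan": [
    {"delta_pos":[1.5,4.4,0],"twist":-0.0625}
  ]
}}

```text
clock: 11.5
ee_pos: [0.5109, -0.076, 0.1698]
orientation: [0.786, 0.618, -0.0, 0.0]
force: [-6.2, -9.9, 7.4]
finger_gap: 0.0086
grasp_force: 20.0
```

Call:
{"api": "apply_moves", "payload": {
  "plan": [
    {"delta_pos":[0.1,4.4,0],"twist":-0.0625}
  ]
}}

```text
clock: 11.62
ee_pos: [0.5151, -0.0771, 0.1698]
orientation: [0.766, 0.643, -0.0, 0.0]
force: [-8.0, -3.1, 10.6]
finger_gap: 0.0087
grasp_force: 20.0
```

Call:
{"api": "apply_moves", "payload": {
  "plan": [
    {"delta_pos":[0.1,4.4,0],"twist":-0.0625}
  ]
}}

```text
clock: 11.75
ee_pos: [0.519, -0.0778, 0.1697]
orientation: [0.745, 0.667, -0.001, -0.0]
force: [-11.0, -3.4, 14.1]
finger_gap: 0.0085
grasp_force: 20.0
```

Call:
{"api": "apply_moves", "payload": {
  "plan": [
    {"delta_pos":[0.1,4.4,0],"twist":-0.0625}
  ]
}}

```text
clock: 11.88
ee_pos: [0.5236, -0.0783, 0.1698]
orientation: [0.724, 0.69, -0.001, -0.0]
force: [-8.9, -5.0, 11.7]
finger_gap: 0.0089
grasp_force: 20.0
```

```bash
python3 -c "from h import *; st()"
```

```text
t 11.875 th -1.63 psi 1.522 r 0.0664 z 0.16977299304872065 Ft -8.606252310770614 Fr 5.483278059485042 Fz 11.717945905036373 Mz 0.001334415802807824 gap 0.008852396020120723 q [-0.19  0.17  2.1  -0.    0.87 -0.14]
```

Drag rises at about psi 1.39 turning one way and 1.69 the other, so the middle is 1.54. I'll nudge there, settle, release and lift.

Call:
{"api": "apply_moves", "payload": {
  "plan": [
    {"delta_pos":[0,1.5,0],"twist":-0.02},
    {"delta_pos":[0,1,0],"twist":-0.02},
    {"delta_pos":[0,1,0],"twist":-0.02}
  ]
}}

```text
clock: 12.25
ee_pos: [0.5258, -0.0785, 0.1699]
orientation: [0.718, 0.696, 0.0, 0.001]
force: [1.1, -5.9, 3.1]
finger_gap: 0.0086
grasp_force: 20.0
```

```bash
python3 -c "from h import *; st()"
```

```text
t 12.25 th -1.597 psi 1.539 r 0.0665 z 0.16987363682744672 Ft 1.2373238932695603 Fr 5.859365207065727 Fz 3.0539859881388174 Mz 0.0204369478924482 gap 0.008581328421749227 q [-0.19  0.18  2.1  -0.    0.87 -0.16]
```

Call:
{"api": "apply_moves", "payload": {
  "plan": [
    {"delta_pos":[0,0,0],"twist":0},
    {"delta_pos":[0,0,0],"twist":0}
  ],
  "gripper": -0.45
}}

```text
clock: 12.5
ee_pos: [0.5248, -0.0778, 0.169]
orientation: [0.718, 0.696, 0.0, -0.0]
force: [-0.2, 0.2, -0.4]
finger_gap: 0.0239
grasp_force: 0.0
```

Call:
{"api": "apply_moves", "payload": {
  "plan": [
    {"delta_pos":[0,0,-15],"twist":0},
    {"delta_pos":[0,0,-50],"twist":0},
    {"delta_pos":[0,0,-85],"twist":0},
    {"delta_pos":[0,0,-85],"twist":0}
  ]
}}

```text
clock: 13.0
ee_pos: [0.5264, -0.078, 0.2575]
orientation: [0.718, 0.696, 0.002, 0.002]
force: [-0.8, 0.8, 0.2]
finger_gap: 0.0249
grasp_force: 0.0
```

Run:
```python
from h import *
st(); print(readout.read_state()["ee_pos"])
for n in ("wrist","top"):
    p=optics.capture(n)
    for t in ("pin_a","tongue_mark","head"):
        print(n,t,[(np.round(a["position"],4).tolist(),round(a["score"],2)) for a in finder.landmark_of(p,t)[:3]])
```

```text
t 13.0 th -1.588 psi 1.539 r 0.066 z 0.25747938396006537 Ft -0.7769484327600776 Fr -0.7723034353064397 Fz 0.2427643657259766 Mz -0.03254596609007619 gap 0.024906105392636824 q [-0.19  0.06  2.05  0.    1.03 -0.16]
[ 0.52637851 -0.0780297   0.25747938]
wrist pin_a [([0.5342, 0.0593, 0.1821], 0.85), ([0.5228, -0.082, 0.1792], 0.84)]
wrist tongue_mark [([0.629, 0.0055, 0.1644], 0.73)]
wrist head [([0.5245, -0.0115, 0.1641], 0.86)]
top pin_a [([0.532, 0.0598, 0.1804], 0.59)]
top tongue_mark [([0.6255, 0.0085, 0.1659], 0.57)]
top head [([0.7066, 0.3311, 0.0036], 0.7), ([0.5315, -0.0108, 0.1648], 0.64)]
```

The head rests at psi ≈ 1.54 and is released cleanly. Next is the magnet.

Call:
{"api": "apply_moves", "payload": {
  "plan": [
    {"delta_pos":[55,-13,0],"twist":0.17},
    {"delta_pos":[110,-26,0],"twist":0.34},
    {"delta_pos":[165,-39,0],"twist":0.51},
    {"delta_pos":[220,-52,0],"twist":0.68},
    {"delta_pos":[275,-65,0],"twist":0.85}
  ],
  "gripper": 0.1
}}

```text
clock: 14.02
ee_pos: [0.4692, 0.1958, 0.2538]
orientation: [0.94, 0.342, -0.0, 0.0]
force: [0.1, -0.1, -0.2]
finger_gap: 0.0502
grasp_force: 0.0
```

Call:
{"api": "apply_moves", "payload": {
  "plan": [
    {"delta_pos":[18,-37,40],"twist":0.17},
    {"delta_pos":[36,-74,85],"twist":0.34},
    {"delta_pos":[53,-112,130],"twist":0.51},
    {"delta_pos":[53,-112,140],"twist":0.51},
    {"delta_pos":[53,-112,140],"twist":0.51}
  ]
}}

```text
clock: 14.65
ee_pos: [0.4375, 0.3133, 0.1134]
orientation: [0.995, 0.099, -0.001, 0.0]
force: [0.2, 0.2, 0.8]
finger_gap: 0.05
grasp_force: 0.0
```

Run:
```python
from h import *
st(); print(readout.read_state()["ee_pos"])
p=optics.capture("wrist"); cv2.imwrite("pics/w3.png",p["pixels"][:,:,::-1])
for t in ("magnet",):
    print(t,[(np.round(a["position"],4).tolist(),round(a["score"],2)) for a in finder.landmark_of(p,t)[:3]])
```

```text
t 14.65 th 1.841 psi 0.197 r 0.3375 z 0.11344563322488703 Ft -0.19408587742086178 Fr 0.10701699087812826 Fz 0.7565415806849909 Mz 0.053206111405249217 gap 0.04996741388579502 q [ 0.58  0.28  2.1  -0.    0.76  1.95]
[0.43747823 0.31328856 0.11344563]
magnet [([0.4415, 0.3212, -0.0011], 0.7)]
```

View pics/w3.png

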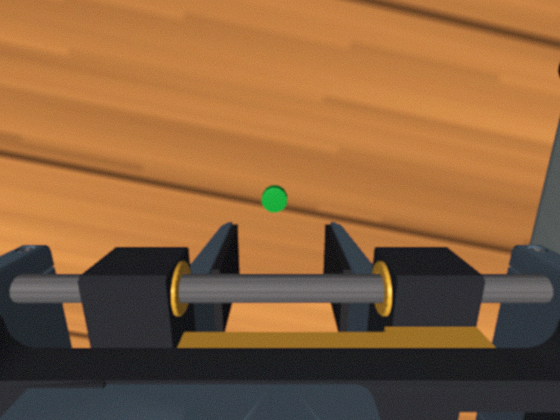

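The magnet shows at (274,199), between the fingers and slightly ahead of them.

Call:
{"api": "apply_moves", "payload": {
  "plan": [
    {"delta_pos":[5,-6,45],"twist":0},
    {"delta_pos":[5,-6,90],"twist":0},
    {"delta_pos":[5,-6,108],"twist":0},
    {"delta_pos":[5,-6,108],"twist":0}
  ]
}}

```text
clock: 15.25
ee_pos: [0.4417, 0.3202, 0.0062]
orientation: [0.995, 0.097, -0.0, 0.0]
force: [0.9, 0.4, -0.6]
finger_gap: 0.0504
grasp_force: 0.0
```

Call:
{"api": "apply_moves", "payload": {
  "plan": [
    {"delta_pos":[0,0,0],"twist":0},
    {"delta_pos":[0,0,0],"twist":0},
    {"delta_pos":[0,0,0],"twist":0}
  ],
  "gripper": -1,
  "grip_force": 15
}}

```text
clock: 15.62
ee_pos: [0.4419, 0.3209, 0.0068]
orientation: [0.995, 0.097, 0.001, -0.0]
force: [0.8, -0.0, 4.0]
finger_gap: 0.0235
grasp_force: 15.5
```

Run:
```python
from h import *
st(); print(readout.read_state()["ee_pos"])
```

```text
t 15.625 th 1.822 psi 0.195 r 0.3438 z 0.00681962287363511 Ft -0.7578574148241624 Fr -0.20070146578265985 Fz 4.000902632647708 Mz 0.035564798968059294 gap 0.0235171429096526 q [ 0.59  0.48  2.09 -0.    0.57  1.96]
[0.4419093  0.32094735 0.00681962]
```

Call:
{"api": "apply_moves", "payload": {
  "plan": [
    {"delta_pos":[0,0,-30],"twist":0},
    {"delta_pos":[0,0,-85],"twist":0},
    {"delta_pos":[0,0,-140],"twist":0},
    {"delta_pos":[0,0,-195],"twist":0},
    {"delta_pos":[0,0,-230],"twist":0}
  ]
}}

```text
clock: 16.25
ee_pos: [0.4419, 0.321, 0.2392]
orientation: [0.995, 0.097, 0.001, -0.001]
force: [0.7, 0.0, -0.9]
finger_gap: 0.023
grasp_force: 15.0
```

Call:
{"api": "apply_moves", "payload": {
  "plan": [
    {"delta_pos":[18,53,0],"twist":0},
    {"delta_pos":[36,106,0],"twist":0},
    {"delta_pos":[54,159,0],"twist":0},
    {"delta_pos":[73,212,0],"twist":0},
    {"delta_pos":[91,265,0],"twist":0}
  ]
}}

```text
clock: 16.88
ee_pos: [0.5827, 0.0765, 0.2364]
orientation: [0.995, 0.097, 0.0, -0.0]
force: [1.3, 0.3, -0.5]
finger_gap: 0.0233
grasp_force: 15.0
```

Call:
{"api": "apply_moves", "payload": {
  "plan": [
    {"delta_pos":[15,45,0],"twist":0},
    {"delta_pos":[27,79,0],"twist":0},
    {"delta_pos":[27,79,0],"twist":0},
    {"delta_pos":[27,79,0],"twist":0}
  ]
}}

```text
clock: 17.38
ee_pos: [0.6233, 0.0063, 0.2359]
orientation: [0.995, 0.097, -0.0, -0.0]
force: [0.3, 0.4, -0.2]
finger_gap: 0.023
grasp_force: 15.0
```

Run:
```python
from h import *
st(); print(readout.read_state()["ee_pos"])
p=optics.capture("wrist"); cv2.imwrite("pics/w4.png",p["pixels"][:,:,::-1])
for n in ("wrist","top","side"):
    if n!="wrist": p=optics.capture(n)
    for t in ("tongue_mark","head","magnet","pin_a"):
        print(n,t,[(np.round(a["position"],4).tolist(),round(a["score"],2)) for a in finder.landmark_of(p,t)[:2]])
```

```text
t 17.375 th 0.189 psi 0.195 r 0.0975 z 0.23593949504293063 Ft 0.35647215614608396 Fr 0.4027092868770399 Fz -0.2036217829042068 Mz -0.06641274712707299 gap 0.023034496132107233 q [-0.03  0.24  1.88  0.    1.03  1.35]
[0.62331836 0.00628852 0.2359395 ]
wrist tongue_mark []
wrist head [([0.5256, -0.0125, 0.162], 0.82), ([0.43, -0.3485, 0.0005], 0.27)]
wrist magnet [([0.6209, 0.0039, 0.231], 0.82)]
wrist pin_a []
top tongue_mark [([0.6964, -0.3679, 0.0031], 0.68)]
top head []
top magnet []
top pin_a [([0.5235, -0.0829, 0.1774], 0.93)]
side tongue_mark [([0.6248, 0.0082, 0.1647], 0.78), ([0.4301, -0.3514, -0.0014], 0.5)]
side head [([0.5295, -0.0101, 0.1646], 0.87)]
side magnet [([0.4293, -0.3471, -0.0017], 0.33)]
side pin_a [([0.5247, -0.0812, 0.1828], 0.88), ([0.5314, 0.0604, 0.1812], 0.62)]
```

View pics/w4.png

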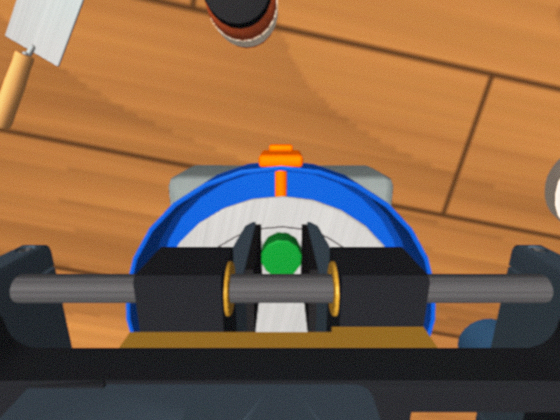

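The magnet (281,254) lines up with the tongue (280,183). I'll shift it 2 mm outward and lower it.

Call:
{"api": "apply_moves", "payload": {
  "plan": [
    {"delta_pos":[2,0,30],"twist":0},
    {"delta_pos":[2,0,50],"twist":0},
    {"delta_pos":[2,0,58],"twist":0},
    {"delta_pos":[2,0,62],"twist":0},
    {"delta_pos":[2,0,63],"twist":0}
  ]
}}

```text
clock: 18.75
ee_pos: [0.626, 0.0063, 0.1733]
orientation: [0.995, 0.097, 0.0, 0.0]
force: [1.4, -0.2, -0.4]
finger_gap: 0.0232
grasp_force: 15.0
```

Call:
{"api": "apply_moves", "payload": {
  "plan": [
    {"delta_pos":[0,0,0],"twist":0}
  ]
}}

```text
clock: 18.88
ee_pos: [0.6261, 0.0063, 0.1735]
orientation: [0.995, 0.097, 0.0, 0.0]
force: [-0.4, 0.4, -1.2]
finger_gap: 0.023
grasp_force: 15.0
```

Run:
```python
from h import *
st(); print(readout.read_state()["ee_pos"])
```

```text
t 18.875 th 0.184 psi 0.195 r 0.1002 z 0.17351563390406977 Ft 0.501358545822671 Fr -0.3119678666582294 Fz -1.2005599690997828 Mz 0.048179528643474884 gap 0.02295317672379016 q [-0.03  0.32  1.91 -0.    0.92  1.35]
[0.62605619 0.00633269 0.17351563]
```

Call:
{"api": "apply_moves", "payload": {
  "plan": [
    {"delta_pos":[-0.5,0,1],"twist":0},
    {"delta_pos":[-0.5,0,1.5],"twist":0},
    {"delta_pos":[-0.5,0,1.5],"twist":0}
  ]
}}

```text
clock: 19.25
ee_pos: [0.6253, 0.0062, 0.1718]
orientation: [0.995, 0.097, 0.0, 0.0]
force: [-2.2, -0.5, 5.1]
finger_gap: 0.0232
grasp_force: 15.0
```

Call:
{"api": "apply_moves", "payload": {
  "plan": [
    {"delta_pos":[0,0,0],"twist":0},
    {"delta_pos":[0,0,0],"twist":0},
    {"delta_pos":[0,0,0],"twist":0}
  ],
  "gripper": -0.1
}}

```text
clock: 19.62
ee_pos: [0.6252, 0.0063, 0.1713]
orientation: [0.995, 0.097, -0.0, -0.0]
force: [-0.7, 1.1, 0.6]
finger_gap: 0.0409
grasp_force: 0.0
```

Call:
{"api": "apply_moves", "payload": {
  "plan": [
    {"delta_pos":[0,0,-15],"twist":0},
    {"delta_pos":[0,0,-50],"twist":0},
    {"delta_pos":[0,0,-100],"twist":0},
    {"delta_pos":[-20,50,-130],"twist":0},
    {"delta_pos":[-40,110,-130],"twist":0}
  ]
}}

```text
clock: 20.25
ee_pos: [0.6084, -0.1096, 0.3057]
orientation: [0.995, 0.098, 0.003, 0.001]
force: [0.6, 0.3, -0.6]
finger_gap: 0.0409
grasp_force: 0.0
```

Call:
{"api": "apply_moves", "payload": {
  "plan": [
    {"delta_pos":[0,-60,0],"twist":0},
    {"delta_pos":[0,-120,0],"twist":0},
    {"delta_pos":[0,-180,0],"twist":0},
    {"delta_pos":[0,-240,0],"twist":0},
    {"delta_pos":[0,-300,0],"twist":0}
  ]
}}

```text
clock: 20.88
ee_pos: [0.5489, 0.1875, 0.3028]
orientation: [0.995, 0.097, 0.001, -0.0]
force: [1.2, -0.8, -1.1]
finger_gap: 0.0411
grasp_force: 0.0
```

Run:
```python
from h import *
st(); print(readout.read_state()["ee_pos"])
for n in ("top","side"):
    p=optics.capture(n); cv2.imwrite(f"pics/{n}5.png",cv2.resize(p["pixels"][130:320,190:400,::-1],None,fx=2.5,fy=2.5))
    for t in ("tongue_mark","head","magnet","pin_a"):
        print(n,t,[(np.round(a["position"],4).tolist(),round(a["score"],2)) for a in finder.landmark_of(p,t)[:2]])
```

```text
t 20.875 th 1.464 psi 0.194 r 0.2006 z 0.30278220034889514 Ft -1.3255723978246787 Fr -0.6829686334917033 Fz -1.0826885259482921 Mz 0.022556571314864417 gap 0.041100688780167316 q [0.29 0.09 1.92 0.   1.13 1.67]
[0.54885362 0.18748605 0.3027822 ]
top tongue_mark [([0.6262, 0.0079, 0.1637], 0.71)]
top head [([0.5281, -0.0122, 0.1643], 0.57)]
top magnet [([0.5316, 0.0568, 0.1794], 0.61)]
top pin_a [([0.5214, -0.0808, 0.1797], 0.81), ([0.6946, -0.3668, 0.0022], 0.5)]
side tongue_mark []
side head [([0.5276, -0.0112, 0.1675], 0.58)]
side magnet []
side pin_a [([0.5258, -0.0807, 0.1815], 0.85), ([0.5322, 0.0602, 0.1811], 0.79)]
```

View pics/top5.png

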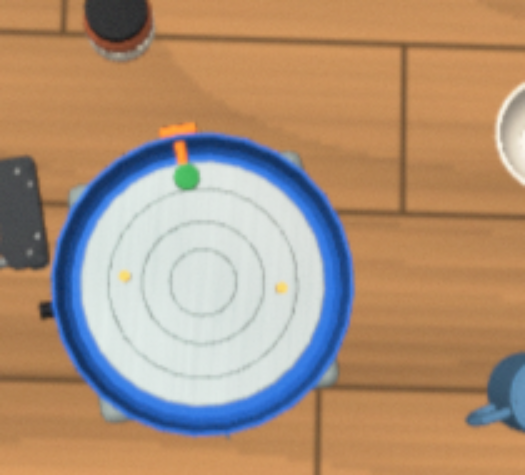

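View pics/side5.png

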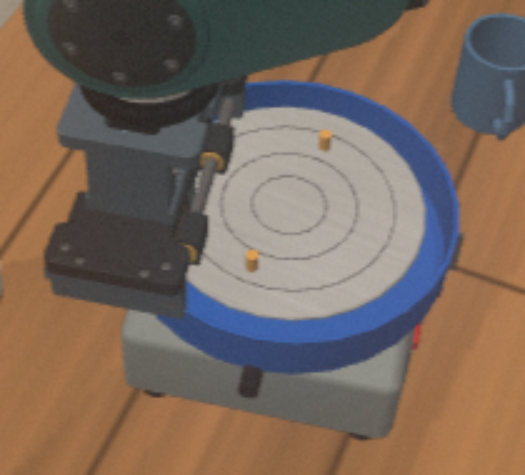

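The top crop shows the magnet at (187,176), flat and in line with the tongue (180,153). The pins are unmoved. In the side crop the gripper hides the magnet. One numeric check before handing in.

Run:
```python
from h import *
p=optics.capture("top"); a=p["pixels"].astype(int); M=p["cam_to_world"]
R,G,B=a[...,0],a[...,1],a[...,2]
def pos(m,z):
    m=m.copy(); k=np.zeros_like(m); k[130:320,190:350]=1; v,u=np.nonzero(m&k)
    d=M[:3,:3]@np.array([(u.mean()-p["cx"])/p["fx"],(v.mean()-p["cy"])/p["fy"],1]); o=M[:3,3]
    return len(u),(o+d*(z-o[2])/d[2]).round(4)
mg=pos((G>R+40)&(G>B+40),.177)
steel=(abs(R-B)<40)&(R>150); hd=pos(steel,.165)
vo=(R>200)&(B<90)&(G<130); vo[:,:250]=0; vo[:,275:]=0; vo[:183]=0; vo[200:]=0
tg=pos(vo,.16)
print(mg,hd,tg, [np.arctan2(*(x[1]-hd[1])[[1,0]]) for x in (mg,tg)], np.hypot(*(mg[1]-hd[1])[:2]))
```

```text
(81, array([0.6211, 0.0062, 0.177 ])) (7363, array([ 0.5263, -0.0103,  0.165 ])) (7, array([0.6488, 0.0113, 0.16  ])) [np.float64(0.1723243615306921), np.float64(0.17453248867524093)] 0.09622520459837952
```

```bash
python3 -c "from h import *; print(bot.sign_off())"
```

```text
the job is handed in; nothing more can be done
None
```

The job is handed in: the head stands still on the middle of the tight spot I felt, and the green magnet stands flat on the rim over the tongue, about 2 mm from the mark by the top camera.

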